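# Find and open the inspection hatch of a fettling bench deck

### The arm

A 6-joint arm with a two-finger parallel gripper is mounted at the origin on the work surface. World frame = base frame: x ahead of the robot, y to its left, z up, the work surface at z = 0. Lengths are in m, angles in rad, forces in N, time in s.
With the tool pointing down it reaches from about 0.375 to 0.975 m from the base axis. Payload 3.8 kg.
Tool frame: the origin (TCP) lies at the very end of the fingers, on their centre line; the grasp point (between the pads) lies 19 mm behind it; y points along the fingers, x is the direction in which the jaws open and shut, and the axes are right-handed (so a half turn about y gives the same grasp; the last joint's range is limited). The gripper opens to 85 mm and grips with 20 to 120 N. Pads are 22 mm wide; open, the fingers measure 114 mm over their backs; the gripper's body (76 mm by 85 mm) begins 54 mm behind the grasp point. The pads swing forward as they close: fully open they stand 13 mm farther back than shut.
Start: joints at [-1.164, 0.264, 1.604, -0, 1.274, -0.037], TCP at [0.29, -0.61, 0.231] pointing down, gripper open.
Joint ranges: [-2.63, 2.63], [-0.94, 2.18], [0.31, 2.57], [-1.31, 4.45], [0, 2.66], [-2.55, 2.55]. Speed limits (rad/s): [2.57, 2.57, 3.14, 3.14, 3.14, 3.14].

### API

Orientations are given as a rotation vector (axis times angle).
In Python, from workcell import bot, cams gives the robot as it stands.
- The arm moves only by the tool play_rows, never from a script. Its argument "motion" is a list of rows, each a list of 2 entries, a list of its own where there are three numbers: the shift along the world's x, y, z normalised to -1 to 1, where 1 is 400 mm, then the turn, a rotation vector about the world's x, y, z normalised to -1 to 1, where 1 is pi/4 rad. In form: [[[tx, ty, tz], [ax, ay, az]], ...]. A call has 1 to 10 rows; each row is the pose to reach, as a shift and turn from the pose commanded when the call began; what a row does not reach only later rows make up. A row lasts 1/8 s, in which the tool goes at most 62.5 mm and 10.7 degrees, less where a joint would pass 70% of its speed; a pose out of reach is approached as far as the arm can. A call with a number of a shift or a turn outside -1 to 1 is refused whole. A call with a gripper value outside its range is refused whole. "gripper" is the closure, from 0 (fully open) to 1 (shut), set as the call begins (left out, the last holds). The fingers move at their own pace and stop on an object; "squeeze" is the grip in N (left out, the last holds). Time passes only in rows, so rows that repeat a pose let the fingers close. It gives the time, the measured TCP pose, the force and the opening at its end, in the units of the state.
- bot.read_state(): the state, without advancing time (a new reading comes with each control period).
- cams.read_camera(name): name is "side" or "top" or "wrist"; returns (picture, depth): 384x512x3 uint8, red, green, blue; 384x512 float32, m along the optical axis (not along the pixel's ray), 0 where there is no reading.
- cams.calibration(name): a dict with "mtx" (3x3 intrinsics, pixels), "k1" (the pictures are not rectified: a ray, as slopes to the right and down, at radius r is drawn at 1 + k1 r^2 times it, then the intrinsics apply), "R" (3x3) and "t" (3): a world point X has camera coordinates R X + t; the wrist camera has in their place "tool_from_camera" (4x4, takes a point from camera to tool coordinates, whose origin is the TCP and whose axes are the tool frame's). Camera axes: x right, y down, z forward; pixel columns grow to the right and rows downward; lengths in m; the calibration is good to about 2 mm. A picture is of the moment at which its call begins: read the wrist's pose just before it. calibration takes no time and is no camera call.
- bot.finish_job(): hands the job in, once; it reports no verdict.
Trained networks look in the newest picture that a camera, given by its name, has taken for a name from the list of things; names that differ only in an ending like _2 or _b are one class to them, and where a whole thing is asked for, a point or a joint stands for the part that bears it (a point fixed in the world has none). Each returns a list of dicts, best first, with "conf" (0 to 1); they miss things now and then, are a little off and sometimes report something else, mostly with a low value. They report only what shows in the picture. A call takes as long as a camera call. They do not tell look-alikes from the thing itself.
- cams.recognise(camera, label): "xyz" ([x, y, z] in m, in the coordinates of the camera as it stood for that picture, good to about 4 mm: the middle of the surface that is visible of it).
- cams.regions_of(camera, label): "mask" (384x512 bool, what is visible of it).
- cams.mark_of(camera, label): "xyz" ([x, y, z] in m, in the coordinates of the camera as it stood for that picture, good to about 4 mm: a listed point, or the origin of a listed thing).
The state is a dict: "time": time; "q": joint angles; "joint_vel": joint speeds; "joint_torque": joint torques, N m; "tool_pos": TCP position; "tcp_rot": TCP orientation; "wrist_force": force on the tool from outside, world axes, zero at the start; "torque": the same for the moment, N m; "width": opening from 0.0 (shut) to 1.0 (fully open).
Only numpy, scipy, OpenCV 4.12 (cv2) and the standard library are available. Lean on these libraries where they do the work, as an engineer would, in place of code of your own. Each camera call takes 0.05 s, during which the arm holds its last target.

### The job

One of the four identical slotted panels in the deck of the downdraft fettling unit is the inspection hatch over the dust tray: press down on each panel near its front edge (the end towards the robot) until you find the one that rocks. Push that panel's front end on down with shut fingertips until it swings over and stays wide open by itself, then come away. Do not grip it or pull its raised half up, and leave the clay pieces and tools standing on the unit where they are.

Things in the scene. Friction and masses are not known exactly. Their poses are not given: they have to be found in the camera images.
- unit: bench-top fettling unit, fixed: grey steel box with steel deck, 312 mm deep (x), 670 mm wide (y), fan box on its right (-y) end. Origin on the table under the deck's centre; x points from front (robot side) to rear, y left, z up. Deck top 160 mm above the table, 25 mm upstand along the rear edge. Four panels lie flush, side by side, in one opening, 115 mm apart along y, with bearer bars between
- bay_1 (a point): centre of the top face of the panel in bay 1 while flat (bay 1 is leftmost, +y; bay 4 rightmost), axes as the unit's. Each panel is slotted aluminium, 192 mm along x, 105 mm along y, 12 mm thick; its front edge is 96 mm towards -x from here, then comes a fixed sill 50 mm wide. Three of the four are fixed and rigid, one rocks
- bay_2 (a point): centre of the top face of the panel in bay 2 while flat (bay 1 is leftmost, +y; bay 4 rightmost), axes as the unit's. Each panel is slotted aluminium, 192 mm along x, 105 mm along y, 12 mm thick; its front edge is 96 mm towards -x from here, then comes a fixed sill 50 mm wide. Three of the four are fixed and rigid, one rocks
- bay_3 (a point): centre of the top face of the panel in bay 3 while flat (bay 1 is leftmost, +y; bay 4 rightmost), axes as the unit's. Each panel is slotted aluminium, 192 mm along x, 105 mm along y, 12 mm thick; its front edge is 96 mm towards -x from here, then comes a fixed sill 50 mm wide. Three of the four are fixed and rigid, one rocks
- bay_4 (a point): centre of the top face of the panel in bay 4 while flat (bay 1 is leftmost, +y; bay 4 rightmost), axes as the unit's. Each panel is slotted aluminium, 192 mm along x, 105 mm along y, 12 mm thick; its front edge is 96 mm towards -x from here, then comes a fixed sill 50 mm wide. Three of the four are fixed and rigid, one rocks
- pin_line (a point): centre of the line of the cross pins, along the unit's y: 10 mm in front of the panel centres, 20 mm below the deck top. The panel that rocks turns about it: front end down into the hollow unit (over 110 mm free depth), rear end up to about 90 mm above the deck. Pressed 22 mm from its front it yields at a steady 1 to 3 N (a brisk first touch gives a short knock of 10 N or so); 50 mm straight down there tilts it about 0.8 rad
- hatch (a joint): tilt (rad) of the one panel that rocks, in whichever bay it lies (drawn anew each time; it looks like the others). 0 = flat and flush, 1.31 = wide open at its stop, front end down and rear end up. Heavier at the rear, it rocks back flat when let go below about 0.6 rad; beyond 0.7 it falls over to its stop by itself and stays there
- bowl: small unfired clay bowl, 72 mm across and 42 mm high, loose on the unit's left (+y) end shelf; origin at the centre of its foot
- bracket: unfired clay angle bracket, 70 x 44 mm, 44 mm high, loose on the unit's right (-y) end shelf; origin under its centre
- tile_blue: standing clay test tile with a blue glazed top, 34 x 36 mm, 50 mm high, loose on the left half of the unit's rear sill (the strip behind the panels); origin under its centre
- tile_red: the same with a red-brown top, on the right half of the rear sill
- rib: flat wooden rib, 95 x 45 x 7 mm, lying on the unit's left end shelf; origin under its centre
- knife: fettling knife, dark wooden handle and steel blade, 172 x 16 mm and 11 mm high, lying front to rear on the unit's right end shelf, between bracket and panels; origin under its middle
Things that resemble listed ones, but are neither listed nor needed, are in the scene too. What is shaped like the tile_red but black is not meant. Leave any green look-alike of the bracket alone.

How it is judged:
At the end, for the whole second after the job is handed in: The rocking panel stands wide open (above 1.1 rad) and still, and every clay piece and tool on the unit is within 20 mm of where it stood and upright (value of joint hatch above 1.1 rad and velocity of joint hatch between -0.1 and 0.1 rad/s and distance of each of bowl, bracket, tile_blue, tile_red, rib, knife from where it was at the start of the episode below 0.02 m and angle between each of bowl, bracket, tile_blue, tile_red's own z axis and vertical below 0.3 rad); the robot touches nothing.
It fails at once if a clay piece or tool on the unit (bowl, bracket, test tiles, rib, knife) is shifted over 20 mm, lifted or tipped (distance of any of bowl, bracket, tile_blue, tile_red, rib, knife from where it was at the start of the episode above 0.02 m or angle between any of bowl, bracket, tile_blue, tile_red's own z axis and vertical above 0.3 rad).
It fails at once if the half-open panel is gripped or pulled up by its raised half, instead of being pushed down at its front (value of joint hatch between 0.15 and 0.65 rad and z of the grasp point in the frame of unit above 0.22 m and contact force between the fingers and anything else above 1 N).
It also fails if it takes over 54 s, if anything falls off the work surface, if the arm or the gripper's body presses on something with over 40 N, if the wrist force passes 120 N, or if a joint passes its speed limit or range.

## Working session

There is one attempt and no reset: what is moved stays moved. The work goes in short steps, Python scripts to look and compute and a tool call to move; the robot and the scene stay as the last step left them, time stands still between calls to the robot, and variables do not carry over. Pictures are saved under pics/ and viewed, and the job is handed in when it is done.

Besides the shell and the picture viewer there is one more tool, called after "Request:" by a JSON object that holds its "method" and its "body", one argument or row to a line. play_rows: Moves the arm, as the interface text tells. Its arguments: {"type":"object","properties":{"motion":{"type":"array","items":{"type":"array"}},"gripper":{"type":"number"},"squeeze":{"type":"number"}},"required":["motion"]}

```bash
mkdir -p pics
cat > h.py <<'E'
import numpy as np, cv2
from workcell import bot, cams
def shot(n,f):
    p,d=cams.read_camera(n); cv2.imwrite('pics/'+f,p[:,:,::-1]); np.save('pics/'+f+'.npy',d); return p,d
def toworld(n,x):
    c=cams.calibration(n); return np.array(c['R']).T@(np.array(x)-np.array(c['t']))
E
python3 - <<'E'
from h import *
s=bot.read_state(); print({k:np.round(v,3) for k,v in s.items()})
for n in ['top','side']:
    shot(n,n+'1.png')
    for l in ['bay_1','bay_2','bay_3','bay_4','pin_line','unit']:
        for r in cams.mark_of(n,l)[:2]: print(n,l,round(r['conf'],2),toworld(n,r['xyz']).round(3))
print(bot.read_state()['time'])
E
```

```text
{'time': np.float64(0.0), 'q': array([-1.164,  0.265,  1.605, -0.   ,  1.274, -0.037]), 'joint_vel': array([ 0.   ,  0.   ,  0.001,  0.003,  0.   , -0.002]), 'joint_torque': array([-2.0000e-03, -5.1511e+01, -3.6732e+01, -0.0000e+00,  1.3000e-02,
        0.0000e+00]), 'tool_pos': array([ 0.29 , -0.609,  0.23 ]), 'tcp_rot': array([-1.386,  0.878, -0.875]), 'wrist_force': array([0.525, 0.059, 0.463]), 'torque': array([ 0.009,  0.002, -0.021]), 'width': np.float64(1.002)}
top bay_1 0.96 [ 0.586 -0.125  0.158]
top bay_1 0.86 [ 0.567 -0.011  0.163]
top bay_2 0.96 [ 0.586 -0.125  0.158]
top bay_2 0.86 [ 0.567 -0.011  0.163]
top bay_3 0.96 [ 0.586 -0.125  0.158]
top bay_3 0.86 [ 0.567 -0.011  0.163]
top bay_4 0.96 [ 0.586 -0.125  0.158]
top bay_4 0.86 [ 0.567 -0.011  0.163]
top pin_line 0.63 [0.544 0.047 0.139]
top unit 0.7 [0.559 0.049 0.003]
side bay_1 0.84 [ 0.566 -0.01   0.16 ]
side bay_1 0.8 [0.529 0.217 0.159]
side bay_2 0.84 [ 0.566 -0.01   0.16 ]
side bay_2 0.8 [0.529 0.217 0.159]
side bay_3 0.84 [ 0.566 -0.01   0.16 ]
side bay_3 0.8 [0.529 0.217 0.159]
side bay_4 0.84 [ 0.566 -0.01   0.16 ]
side bay_4 0.8 [0.529 0.217 0.159]
side pin_line 0.76 [0.542 0.048 0.141]
0.7
```

Run:
```python
from h import *
for n in ['top','side']:
    for r in cams.mark_of(n,'bay_1'): print(n,round(r['conf'],2),toworld(n,r['xyz']).round(3))
for l in ['bowl','bracket','tile_blue','tile_red','rib','knife']:
    for r in cams.mark_of('top',l)[:3]: print(l,round(r['conf'],2),toworld('top',r['xyz']).round(3))
print(cams.calibration('top'))
```

```text
top 0.96 [ 0.586 -0.125  0.158]
top 0.86 [ 0.567 -0.011  0.163]
top 0.67 [0.531 0.217 0.158]
top 0.61 [0.551 0.107 0.164]
side 0.84 [ 0.566 -0.01   0.16 ]
side 0.8 [0.529 0.217 0.159]
side 0.62 [ 0.58  -0.125  0.161]
bowl 0.87 [0.443 0.328 0.165]
bowl 0.3 [0.661 0.281 0.162]
bracket 0.84 [ 0.436 -0.47  -0.003]
bracket 0.55 [ 0.612 -0.252  0.161]
tile_blue 0.8 [0.658 0.281 0.16 ]
tile_red 0.65 [ 0.703 -0.012  0.164]
tile_red 0.59 [ 0.822 -0.023  0.005]
rib 0.56 [0.578 0.338 0.163]
knife 0.68 [ 0.615 -0.202  0.159]
knife 0.61 [0.547 0.048 0.14 ]
{'mtx': array([[363.82623525,   0.        , 254.73044163],
       [  0.        , 363.82623525, 192.12890103],
       [  0.        ,   0.        ,   1.        ]]), 'k1': -0.07268042626180903, 'R': array([[ 0.00894686, -0.99985488, -0.01449753],
       [-0.98768813, -0.00657173, -0.15629769],
       [ 0.15617973,  0.01571741, -0.98760359]]), 't': array([-0.04895084,  0.64302674,  1.02905421])}
```

View pics/top1.png

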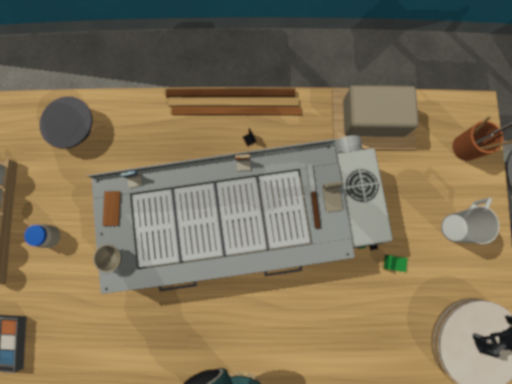

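View pics/side1.png

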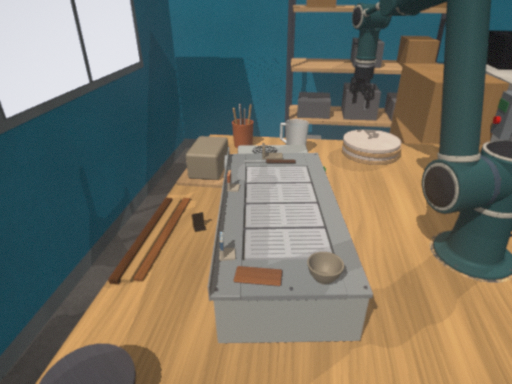

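Run:
```python
from h import *
from scipy.spatial.transform import Rotation as R
s=bot.read_state();print(s['time'],R.from_rotvec(s['tcp_rot']).as_matrix().round(3))
d=np.load('pics/top1.png.npy'); c=cams.calibration('top')
def w(u,v):
    p=cv2.undistortPoints(np.array([[[u,v]]],float),c['mtx'],np.array([c['k1'],0,0,0.]))[0,0]
    z=d[v,u]; return toworld('top',[p[0]*z,p[1]*z,z]).round(4)
for uv in [(155,262),(198,255),(244,250),(290,244),(160,278),(250,265),(310,255),(360,185),(385,110),(482,215)]: print(uv,w(*uv))
# corners: front left/right of panel row
for uv in [(137,267),(309,243),(263,172),(300,172),(134,193)]: print(uv,w(*uv))
p=cv2.imread('pics/top1.png'); cv2.imwrite('pics/crop1.png',cv2.resize(p[130:300,85:400],None,fx=2.5,fy=2.5,interpolation=cv2.INTER_CUBIC))
```

```text
1.1 [[ 0.429 -0.     0.903]
 [-0.903  0.     0.429]
 [-0.    -1.    -0.   ]]
(155, 262) [0.4393 0.2141 0.1575]
(198, 255) [0.4592 0.1006 0.1607]
(244, 250) [ 0.4734 -0.019   0.1563]
(290, 244) [ 0.4899 -0.1389  0.1588]
(160, 278) [0.3986 0.1984 0.1601]
(250, 265) [ 0.4352 -0.0352  0.1615]
(310, 255) [ 0.4619 -0.1904  0.1612]
(360, 185) [ 0.6484 -0.3289  0.1535]
(385, 110) [ 0.8742 -0.4191  0.1242]
(482, 215) [ 0.5742 -0.6993  0.0938]
(137, 267) [0.4254 0.2624 0.1547]
(309, 243) [ 0.4953 -0.206   0.027 ]
(263, 172) [ 0.6805 -0.0674  0.1618]
(300, 172) [ 0.6812 -0.1665  0.1613]
(134, 193) [0.6225 0.282  0.1534]
```

View pics/crop1.png

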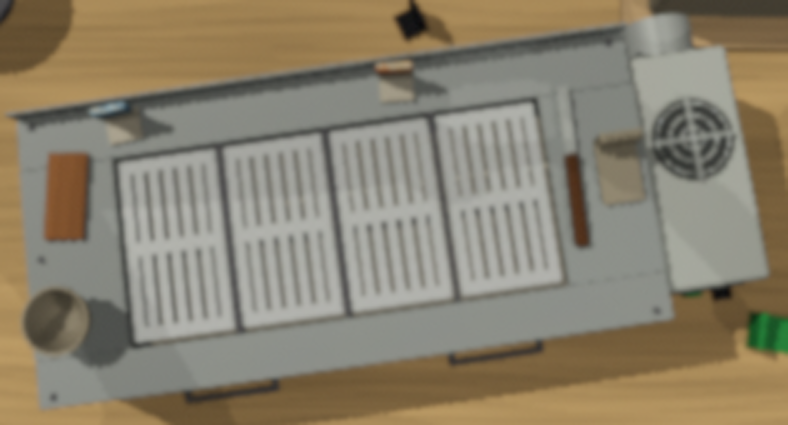

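Request:
{"method": "play_rows", "body": {
  "motion": [
    [[0,0,0.15],[0,0,0]],
    [[0,0,0.25],[0,0,0]],
    [[0.3,0.9,0.25],[0,0,-0.367]],
    [[0.3,0.9,0.25],[0,0,-0.367]],
    [[0.3,0.9,0.25],[0,0,-0.367]],
    [[0.3,0.9,0.25],[0,0,-0.367]],
    [[0.3,0.9,0.25],[0,0,-0.367]],
    [[0.3,0.9,0.25],[0,0,-0.367]],
    [[0.3,0.9,0.25],[0,0,-0.367]],
    [[0.3,0.9,0.25],[0,0,-0.367]]
  ],
  "gripper": 1,
  "squeeze": 40
}}

```text
time: 2.35
tool_pos: [0.41, -0.2495, 0.3316]
tcp_rot: [-1.28, 1.092, -1.094]
wrist_force: [-0.3, -0.2, -0.0]
width: 0.001
```

Request:
{"method": "play_rows", "body": {
  "motion": [
    [[0.12,0.14,0],[0,0,0]],
    [[0.2525,0.2875,-0.1],[0,0,0]],
    [[0.2525,0.2875,-0.25],[0,0,0]],
    [[0.2525,0.2875,-0.38],[0,0,0]],
    [[0.2525,0.2875,-0.4],[0,0,0]],
    [[0.2525,0.2875,-0.405],[0,0,0]],
    [[0.2525,0.2875,-0.405],[0,0,0]]
  ]
}}

```text
time: 3.22
tool_pos: [0.5125, -0.1363, 0.172]
tcp_rot: [-1.276, 1.091, -1.098]
wrist_force: [0.2, -0.7, 0.5]
width: -0.003
```

Request:
{"method": "play_rows", "body": {
  "motion": [
    [[0,0,-0.006],[0,0,0]],
    [[0,0,-0.012],[0,0,0]],
    [[0,0,-0.018],[0,0,0]],
    [[0,0,-0.024],[0,0,0]],
    [[0,0,-0.024],[0,0,0]]
  ]
}}

```text
time: 3.85
tool_pos: [0.5109, -0.1346, 0.1601]
tcp_rot: [-1.279, 1.093, -1.094]
wrist_force: [-0.9, 0.3, 4.3]
width: -0.001
```

Request:
{"method": "play_rows", "body": {
  "motion": [
    [[0,0,-0.004],[0,0,0]],
    [[0,0,-0.008],[0,0,0]],
    [[0,0,-0.008],[0,0,0]]
  ]
}}

```text
time: 4.22
tool_pos: [0.511, -0.1346, 0.16]
tcp_rot: [-1.279, 1.093, -1.094]
wrist_force: [-8.7, 2.2, 20.1]
width: -0.006
```

Request:
{"method": "play_rows", "body": {
  "motion": [
    [[0,0,0.06],[0,0,0]],
    [[-0.022,0.14,0.06],[0,0,0]],
    [[-0.045,0.285,0.06],[0,0,0]],
    [[-0.045,0.285,0.03],[0,0,0]],
    [[-0.045,0.285,0.02],[0,0,0]],
    [[-0.045,0.285,0.012],[0,0,0]],
    [[-0.045,0.285,0.006],[0,0,0]],
    [[-0.045,0.285,0.002],[0,0,0]],
    [[-0.045,0.285,0.002],[0,0,0]]
  ]
}}

```text
time: 5.35
tool_pos: [0.493, -0.0212, 0.1573]
tcp_rot: [-1.278, 1.094, -1.095]
wrist_force: [0.1, -0.4, 0.5]
width: 0.002
```

Request:
{"method": "play_rows", "body": {
  "motion": [
    [[0,0,-0.006],[0,0,0]],
    [[0,0,-0.012],[0,0,0]],
    [[0,0,-0.012],[0,0,0]]
  ]
}}

```text
time: 5.72
tool_pos: [0.4928, -0.0205, 0.1522]
tcp_rot: [-1.279, 1.094, -1.094]
wrist_force: [0.5, -0.8, 2.3]
width: 0.007
```

Bay 3 yields at about 2 N, so that is the hatch. I'll keep pushing down.

Request:
{"method": "play_rows", "body": {
  "motion": [
    [[0,0,-0.015],[0,0,0]],
    [[0,0,-0.03],[0,0,0]],
    [[0,0,-0.045],[0,0,0]],
    [[0,0,-0.06],[0,0,0]],
    [[0,0,-0.06],[0,0,0]]
  ]
}}

```text
time: 6.35
tool_pos: [0.4925, -0.0204, 0.1277]
tcp_rot: [-1.279, 1.095, -1.093]
wrist_force: [-0.5, 0.4, -0.1]
width: 0.0
```

Run:
```python
from h import *
shot('side','side2.png')
p=cv2.imread('pics/side2.png'); cv2.imwrite('pics/side2c.png',cv2.resize(p[130:300,190:380],None,fx=3.2,fy=3.2,interpolation=cv2.INTER_CUBIC))
```

```text
(no output)
```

View pics/side2c.png

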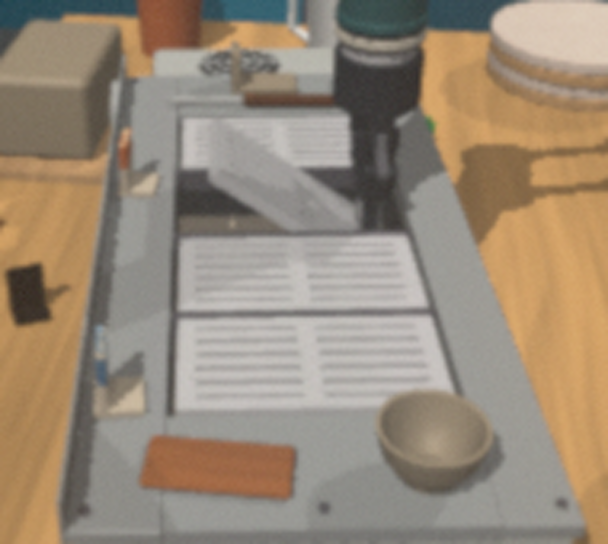

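The crop shows the bay 3 panel tilted, rear end up at (215,150) and fingertips at its front at (375,215). All the pieces are undisturbed, so I'll continue down.

Request:
{"method": "play_rows", "body": {
  "motion": [
    [[0,0,-0.015],[0,0,0]],
    [[0,0,-0.03],[0,0,0]],
    [[0,0,-0.045],[0,0,0]],
    [[0,0,-0.06],[0,0,0]],
    [[0,0,-0.065],[0,0,0]],
    [[0,0,-0.065],[0,0,0]],
    [[0,0,-0.065],[0,0,0]]
  ]
}}

```text
time: 7.28
tool_pos: [0.493, -0.0206, 0.1027]
tcp_rot: [-1.278, 1.094, -1.094]
wrist_force: [0.6, 0.0, -0.1]
width: -0.001
```

Run:
```python
from h import *
shot('side','side3.png')
p=cv2.imread('pics/side3.png'); cv2.imwrite('pics/side3c.png',cv2.resize(p[130:300,190:380],None,fx=3.2,fy=3.2,interpolation=cv2.INTER_CUBIC))
```

```text
(no output)
```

View pics/side3c.png

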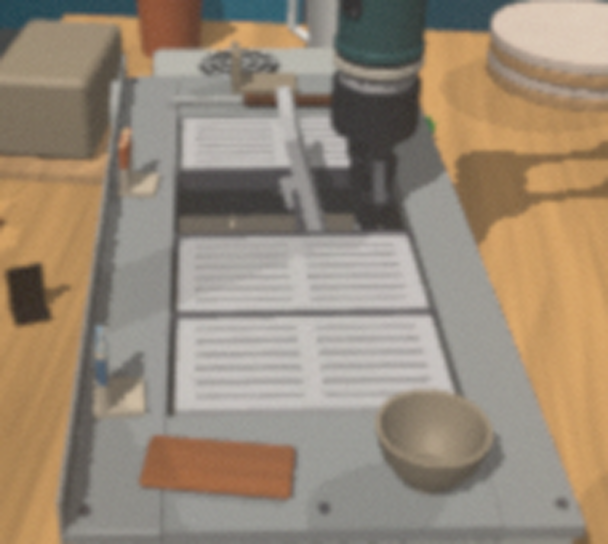

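The panel now stands steep, from (285,95) to (315,225), and clear of the fingers, so it has fallen to its stop. I'll withdraw straight up.

Request:
{"method": "play_rows", "body": {
  "motion": [
    [[0,0,0.06],[0,0,0]],
    [[0,0,0.14],[0,0,0]],
    [[0,0,0.25],[0,0,0]],
    [[0,0,0.38],[0,0,0]],
    [[0,0,0.5],[0,0,0]],
    [[-0.1,0,0.6],[0,0,0]],
    [[-0.1,0,0.6],[0,0,0]],
    [[-0.1,0,0.6],[0,0,0]]
  ]
}}

```text
time: 8.32
tool_pos: [0.4528, -0.0206, 0.3422]
tcp_rot: [-1.278, 1.093, -1.094]
wrist_force: [0.0, -0.8, 0.2]
width: -0.001
```

Run:
```python
from h import *
shot('side','side4.png'); shot('top','top4.png')
for l in ['bowl','bracket','tile_blue','tile_red','rib','knife']:
    for r in cams.mark_of('top',l)[:2]: print(l,round(r['conf'],2),toworld('top',r['xyz']).round(3))
p=cv2.imread('pics/side4.png'); a=cv2.resize(p[130:300,190:380],(400,358),interpolation=cv2.INTER_CUBIC)
p=cv2.imread('pics/top4.png'); b=cv2.resize(p[130:300,85:400],(400,358),interpolation=cv2.INTER_CUBIC)
cv2.imwrite('pics/fin.png',np.hstack([a,b]))
s=bot.read_state();print(s['time'],s['tool_pos'],s['wrist_force'])
```

```text
bowl 0.58 [0.446 0.324 0.163]
bracket 0.92 [ 0.436 -0.471 -0.005]
bracket 0.67 [ 0.609 -0.253  0.162]
tile_blue 0.76 [0.66  0.28  0.163]
tile_red 0.74 [ 0.705 -0.008  0.163]
tile_red 0.62 [ 0.613 -0.251  0.163]
knife 0.72 [ 0.621 -0.201  0.158]
8.725 [ 0.45278911 -0.0205935   0.34156041] [-0.70586944  0.25802989  0.2304591 ]
```

View pics/fin.png

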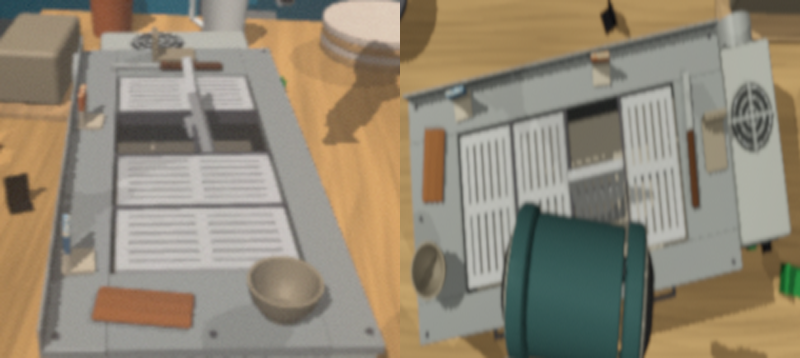

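The side view shows the bay 3 panel still standing open, from (185,60) to (205,150). The top view shows the hole and all the pieces in place, with the arm clear above the deck. I'll hand in now.

Run:
```python
from h import *
print(bot.finish_job())
```

```text
the job is handed in; nothing more can be done
None
```

The inspection hatch is the panel in bay 3. It is standing wide open by itself, and I handed the job in at about 8.7 s of the 54 s allowed.

- **Finding it:** bay 4 was rigid, pushing back with 20 N at deck height. Bay 3 gave way at about 2 N. I didn't press bays 1 and 2, because the hatch was already found.
- **Opening it:** I pushed bay 3's front end straight down with shut fingertips to 57 mm below the deck. It fell over to its stop, and I withdrew straight up.
- **Last checks:** the side camera showed the panel steeply open in two pictures about 1 s apart, before and after I withdrew. The wrist force was near zero, with the tool about 180 mm above the deck.
- **Pieces and tools:** the bowl, bracket, both tiles and the knife measured within about 6 mm of where they started, which is within the detectors' error. The final detection missed the rib, but both pictures show it in place.
- **Not measured:** I judged the hatch angle from the pictures only.

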